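# Clip the bent brass stay into its holding jig

## Robot

A 6-joint arm with a two-finger parallel gripper is mounted at the origin on the work surface. World frame = base frame: x ahead of the robot, y to its left, z up, the work surface at z = 0. Lengths are in mm, angles in rad, forces in N, time in s.
With the tool pointing down it reaches from about 375 to 975 mm from the base axis. Payload 3.8 kg.
Tool frame: the origin (TCP) lies midway between the tips of the shut fingers; the grasp point (between the pads) lies 19 mm behind it; y points along the fingers, z is the direction in which the jaws open and shut, and the axes are right-handed (so a half turn about y gives the same grasp; the last joint's range is limited). The gripper opens to 85 mm and grips with 20 to 120 N. Pads are 22 mm wide; open, the fingers measure 114 mm over their backs; the gripper's body (76 mm by 85 mm) begins 54 mm behind the grasp point. The pads swing forward as they close: fully open they stand 13 mm farther back than shut.
Start: joints at [1.243, 0.264, 1.604, -0, 1.274, -0.037], TCP at [193.533, 646.655, 231.28] pointing down, gripper open.
Joint ranges: [-2.63, 2.63], [-0.94, 2.18], [0.31, 2.57], [-1.31, 4.45], [0, 2.66], [-2.55, 2.55]. Speed limits (rad/s): [2.57, 2.57, 3.14, 3.14, 3.14, 3.14].

## Interface

Orientations are given as a 3x3 rotation matrix whose columns are the frame's x, y, z axes.
In Python, from bench import manip gives the robot as it stands.
- The arm moves only by the tool arm_command, never from a script. Its argument "plan" is a list that holds one entry, the list of rows, each a list of 7 numbers: the shift along the tool's x, y, z scaled (see below), then the turn, a rotation vector about the tool's x, y, z scaled (see below), then the opening, from 0 (shut) to 1 (fully open). In form: [[[tx, ty, tz, rx, ry, rz, fingers], ...]]. A call has exactly 10 rows; each row is the pose to reach, as a shift and turn from the pose commanded when the call began, along the tool's axes at that moment; what a row does not reach only later rows make up. The controller multiplies each number of a shift by 600 mm and each number of a turn by 90 degrees. A row lasts 1/12 s, in which the tool goes at most 41.7 mm and 7.16 degrees, less where a joint would pass 70% of its speed; a pose out of reach is approached as far as the arm can. A call with a number of a shift or a turn outside -1 to 1 is refused whole. A call with a gripper value outside its range is refused whole. The fingers move at their own pace and stop on an object; "squeeze" is the grip in N (left out, the last holds). Time passes only in rows, so rows that repeat a pose let the fingers close, or fill a call up. It gives the time, the measured TCP pose, the force and the opening at its end, in the units of the state.
- manip.get_obs(): the state, without advancing time (a new reading comes with each control period).
- manip.snapshot(name): name is "scene" or "top" or "wrist"; returns a dict with "img" (480x640x3 uint8, red, green, blue), "K" (3x3 intrinsics, pixels), "k1" (the pictures are not rectified: a ray, as slopes to the right and down, at radius r is drawn at 1 + k1 r^2 times it, then the intrinsics apply), "rvec" (rotation vector, rad) and "tvec" (3), from world to camera coordinates, as OpenCV has them; the wrist camera has in their place "tool_from_camera" (4x4, takes a point from camera to tool coordinates, whose origin is the TCP and whose axes are the tool frame's). Camera axes: x right, y down, z forward; pixel columns grow to the right and rows downward; lengths in mm; the calibration is good to about 2 mm. A picture is of the moment at which its call begins: read the wrist's pose just before it. There is no depth.
- manip.hand_in(): hands the job in, once; it reports no verdict.
Trained networks look in the newest picture that a camera, given by its name, has taken for a name from the list of things; names that differ only in an ending like _2 or _b are one class to them, and where a whole thing is asked for, a point or a joint stands for the part that bears it (a point fixed in the world has none). Each returns a list of dicts, best first, with "confidence" (0 to 1); they miss things now and then, are a little off and sometimes report something else, mostly with a low value. They report only what shows in the picture. A call takes as long as a camera call. They do not tell look-alikes from the thing itself.
- manip.recognise(camera, target): "at" ([x, y, z] in mm, in world coordinates, good to about 4 mm: the middle of the surface that is visible of it).
The state is a dict: "t": time; "joint_positions": joint angles; "joint_vel": joint speeds; "effort": joint torques, N m; "tcp_pos": TCP position; "orientation": TCP orientation; "wrist_force": force on the tool from outside, world axes, zero at the start; "ft_torque": the same for the moment, N m; "opening": opening from 0.0 (shut) to 1.0 (fully open).
Only numpy, scipy, OpenCV 4.12 (cv2) and the standard library are available. Lean on these libraries where they do the work, as an engineer would, in place of code of your own. Each camera call takes 0.05 s, during which the arm holds its last target.

## Task

Take the long sanding bar off the holding jig and lay it flat inside the shallow plywood tray. Then pick up the Z-bent brass stay and turn it so that its wide flat end lies in the jig's wide notch and its thin round end in the narrow notch, with the crossbar about midway between the two blocks, and press it down until the thin end clicks past the sprung ball and both ends rest on the notch floors. Do not knock or shift the other things on the shelf; finish with everything let go.

Things in the scene. Friction and masses are not known exactly. Their poses are not given: they have to be found in the camera images.
- stay_mid (a point): Centre of the loose brass stay (about 250 g), half-way up (7 mm over its underside): middle of its crossbar, where to grip, fingers closing along the stay's x. A flat Z of 14 mm round rod, square corners, z up: crossbar along y from -35 to 35 mm at x = 0; thin leg from its y = -35 end to x = -100; other leg from y = +35 to x = +100. Starts flat on the shelf at any heading, mass centre within 8 mm.
- stay_thin (a point): Point on the axis of the stay's thin round leg (14 mm), at x = -63, y = -35 mm in the stay's axes: the part that lies in the narrow notch.
- stay_wide (a point): Centre of the stay's wide end, at x = +63, y = +35 mm in the stay's axes: the part that lies in the wide notch. From x = 43 to 100 mm this leg is a flat paddle 24 mm wide (y) and 14 mm thick.
- jig: Fixed wooden holding jig, origin at the centre of its underside. Base 170 x 140 x 12 mm; across it stand two blocks centred at x = -63 and x = +63 mm, each 24 mm long in x, 130 mm wide in y, tops 68 mm above the shelf, open between them down to the base. Each has one open-topped notch along x, floor 40 mm above the shelf, 6 mm 45-degree lead-ins at the top.
- notch_narrow (a point): Centre of the 18 mm wide notch, 7 mm above its floor, where stay_thin lies when home; jig axes (-63, -35, 47) mm. In its outer (-y) wall is a sprung steel ball, radius 8 mm, sticking out 6.5 mm, centre 14.5 mm above the floor. A stay only laid in stops on the ball, thin leg 10 to 15 mm too high; once pressed past, it is held under the ball, up to 2 mm off the notch's middle.
- notch_wide (a point): Centre of the 28 mm wide notch (no ball), 7 mm above its floor, where stay_wide lies when home; jig axes (63, 35, 47) mm.
- ball (a joint): How far the sprung ball is pushed back into its wall, m (0 = free, 0.006 = end). It yields 1 mm per 6 N; pressing down on the crossbar's middle or on the thin leg with about 4 to 10 N snaps the thin leg past it.
- sander_mid (a point): Centre (half-way up) of the loose wooden sanding bar with a cork sole, 170 (x) x 40 (y) x 28 (z) mm, 140 g. At the start it bridges the tops of the jig's two blocks, over the notches, so its underside is 68 mm above the shelf.
- tray: Fixed shallow plywood tray, 230 (x) x 130 (y) x 18 mm high outside, walls and floor 6 mm thick; origin at the centre of its underside. Takes the sanding bar, long side along the tray's x. Tray and stay lie on either side of the jig; which is left or right varies.
- jar: Bystander: squat amber glass jar with a cork, 76 mm wide, 80 mm high, origin under its centre. Leave alone.
- die1: Bystander: horn die, 24 mm cube, origin under its centre. Leave alone.
- die2: Bystander: the second horn die, 24 mm. Leave alone.
- scraper: Bystander: flat steel scraper 60 x 150 x 4 mm lying on the shelf, origin under its centre. Leave alone.
- bail: Bystander: small U-shaped brass bail of 12 mm rod, about 72 x 112 mm, lying flat; not the part to be clipped in. Origin at its centre. Leave alone.
- spirit: Bystander: tall green glass bottle, 68 mm wide, 180 mm high, origin under its centre. Leave alone.
- tin: Bystander: round steel tin, 80 mm wide, 70 mm high, origin under its centre. Leave alone.
Mind the look-alikes: they are no part of the job. Leave any green, pink or red look-alike of the part that bears stay_mid alone.

How it is judged (in metres and radians):
At the end, for the whole second after the job is handed in: Sanding bar flat inside the tray, its centre within 40 mm along and 50 mm across of the tray's. Stay home in the jig, right way round: thin leg under the ball in the narrow notch, wide end in the wide notch, each within 6 mm sideways, 4 mm in height and 20 mm along of the notch. At rest (x of stay_thin in the frame of jig between -0.083 and -0.043 m and y of stay_thin in the frame of jig between -0.041 and -0.029 m and z of stay_thin in the frame of jig between 0.04 and 0.051 m and x of stay_wide in the frame of jig between 0.043 and 0.083 m and y of stay_wide in the frame of jig between 0.029 and 0.041 m and z of stay_wide in the frame of jig between 0.04 and 0.051 m and x of sander_mid in the frame of tray between -0.04 and 0.04 m and y of sander_mid in the frame of tray between -0.05 and 0.05 m and z of sander_mid in the frame of tray between 0.012 and 0.024 m and angle between sander_mid's own z axis and vertical below 0.06 rad and linear speed of each of stay, sander below 0.01 m/s); the robot touches nothing.
It fails at once if A bystander was shifted by more than 30 mm (distance of any of jar, die1, die2, scraper, bail, spirit, tin from where it was at the start of the episode above 0.03 m).
It also fails if it takes over 67 s, if anything falls off the work surface, if the arm or the gripper's body presses on something with over 40 N, if the wrist force passes 120 N, or if a joint passes its speed limit or range.

## Working session

There is one attempt and no reset: what is moved stays moved. The work goes in short steps, Python scripts to look and compute and a tool call to move; the robot and the scene stay as the last step left them, time stands still between calls to the robot, and variables do not carry over. Pictures are saved under pics/ and viewed, and the job is handed in when it is done.

Besides the shell and the picture viewer there is one more tool, called after ">>>" as name(argument=value, ...), one argument or row to a line, values as JSON. arm_command: Moves the arm, as the interface text tells. Its arguments: {"type":"object","properties":{"plan":{"type":"array"},"squeeze":{"type":"number"}},"required":["plan"]}

```bash
mkdir -p pics; ls
cat > h.py <<'E'
import numpy as np, cv2
from bench import manip
def snap(n,f=None):
    s=manip.snapshot(n)
    if f: cv2.imwrite('pics/'+f,cv2.cvtColor(s['img'],cv2.COLOR_RGB2BGR))
    return s
E
python3 - <<'E'
from h import *
o=manip.get_obs(); print(o)
for c in ['scene','top']:
    s=snap(c,c+'0.png'); print(s['K'],s['k1'],s['rvec'],s['tvec'])
    for n in ['stay_mid','stay_thin','stay_wide','jig','notch_narrow','notch_wide','sander_mid','tray','jar','die1','scraper','bail','spirit','tin']:
        for r in manip.recognise(c,n)[:3]: print(c,n,np.round(r['at']),round(r['confidence'],2))
E
```

```text
pics
{'t': 0.0, 'joint_positions': array([ 1.24310109e+00,  2.64801038e-01,  1.60539616e+00, -5.27947462e-06,
        1.27367817e+00, -3.69156064e-02]), 'joint_vel': array([-1.48355496e-03,  8.40778587e-04, -1.48087042e-04,  2.93757859e-04,
        4.75655777e-04, -7.04642881e-05]), 'effort': array([ 2.09431499e-03, -5.15112233e+01, -3.67317581e+01,  9.82926440e-05,
        1.29420016e-02,  1.05218166e-05]), 'tcp_pos': array([193.29850916, 645.96269965, 229.91778201]), 'orientation': array([[ 9.58021062e-01, -7.29938977e-04,  2.86696898e-01],
       [-2.86697816e-01, -2.16286839e-03,  9.58018624e-01],
       [-7.92074774e-05, -9.99997395e-01, -2.28134538e-03]]), 'wrist_force': array([ 0.30616536, -0.46066588,  0.17616336]), 'ft_torque': array([-0.01599819,  0.04370318, -0.00128304]), 'opening': 1.0008373377348123}
[[570.97705418   0.         312.87187258]
 [  0.         570.97705418 238.56460671]
 [  0.           0.           1.        ]] -0.03778737837142604 [ 1.06496367  2.48467895 -0.95463134] [ 448.82892993 -140.0479709  2059.14387999]
scene stay_mid [ 217. -294.   12.] 0.84
scen
[... 1352 characters left out ...]
hin [ 529. -504.   12.] 0.73
top stay_wide [ 408. -737.   16.] 0.87
top stay_wide [ 528. -508.   14.] 0.85
top stay_wide [ 503. -262.   12.] 0.74
top jig [525.   3.  12.] 0.84
top jig [488. 288.   5.] 0.17
top notch_narrow [523.   2.  13.] 0.96
top notch_wide [523.   6.   8.] 0.8
top sander_mid [528.  10. 100.] 0.96
top tray [491. 287.   6.] 0.87
top tray [522.   4.   7.] 0.47
top tray [326. 361.  74.] 0.44
top jar [397. 124.  57.] 0.8
top die1 [384.  41.  24.] 0.43
top die1 [524.   3.   8.] 0.22
top scraper [739. 204.   4.] 0.66
top scraper [ 504. -256.   16.] 0.46
top bail [ 772. -161.    9.] 0.89
top bail [325. 366.  70.] 0.66
top spirit [763. -11. 120.] 0.67
top tin [488. 287.   6.] 0.63
```

View pics/scene0.png

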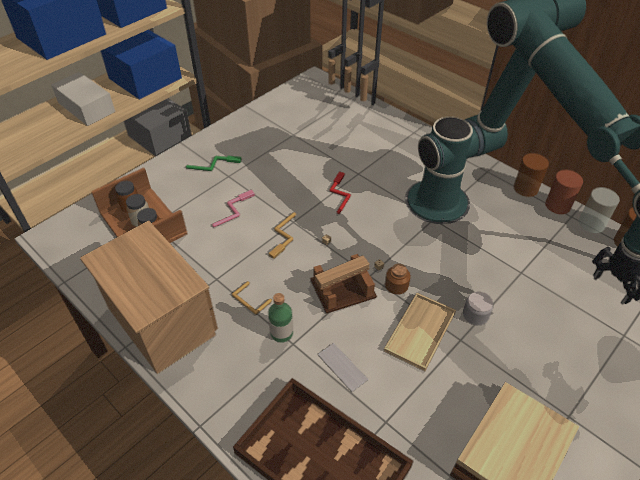

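View pics/top0.png

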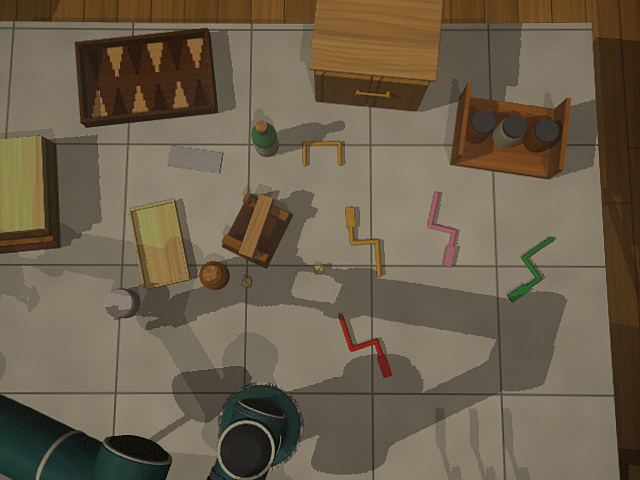

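Candidates for the stay in the top view: a brass Z at (365,242), a pink one at (445,230), a green one at (532,268), a red one at (365,345), and the brass U bail at (323,152). By the description it's the brass Z. I'll check it in a close crop.

Run:
```python
import cv2
im=cv2.imread('pics/top0.png')
a=cv2.resize(im[185:300,215:400],None,fx=4,fy=4,interpolation=cv2.INTER_CUBIC); cv2.imwrite('pics/crop1.png',a)
b=cv2.resize(im[185:300,120:300],None,fx=4,fy=4,interpolation=cv2.INTER_CUBIC); cv2.imwrite('pics/crop2.png',b)
```

```text
(no output)
```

View pics/crop1.png

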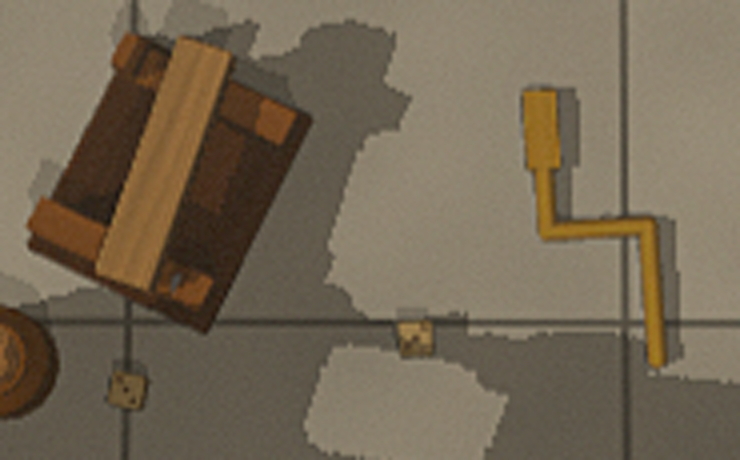

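View pics/crop2.png

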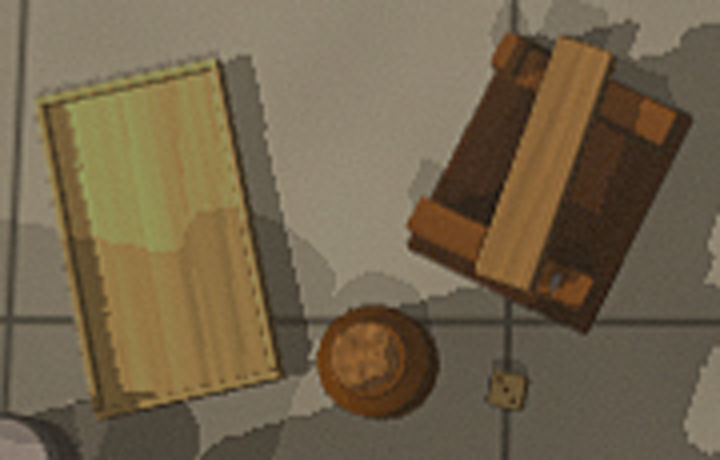

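```bash
cat >> h.py <<'E'
TOP=dict(K=np.array([[623.31514697,0,319.62357098],[0,623.31514697,236.18763983],[0,0,1]]),k1=0.030891651740595195,rvec=np.array([2.15098666,-2.14083119,0.14605249]),tvec=np.array([-158.92892085,509.81223472,1678.24671886]))
def px2w(s,uv,z):
    uv=np.asarray(uv,float).reshape(-1,1,2)
    n=cv2.undistortPoints(uv,s['K'],np.array([s['k1'],0,0,0])).reshape(-1,2)
    R=cv2.Rodrigues(np.asarray(s['rvec'],float))[0]; t=np.asarray(s['tvec'],float).reshape(3)
    c=-R.T@t; d=np.c_[n,np.ones(len(n))]@R
    return c+d*((z-c[2])/d[:,2])[:,None]
def wristcam(s,o):
    T=np.eye(4);T[:3,:3]=o['orientation'];T[:3,3]=o['tcp_pos']
    W=np.linalg.inv(T@s['tool_from_camera'])
    return dict(K=s['K'],k1=s['k1'],rvec=cv2.Rodrigues(W[:3,:3])[0].ravel(),tvec=W[:3,3])
def w2px(s,p):
    return cv2.projectPoints(np.asarray(p,float).reshape(-1,3),s['rvec'],s['tvec'],s['K'],np.array([s['k1'],0,0,0]))[0].reshape(-1,2)
def move(o,p,R):
    "numbers for move to TCP p, orientation R from commanded o"
    R0=o['orientation']; sh=R0.T@(np.asarray(p)-o['tcp_pos'])/600
    rv=cv2.Rodrigues(R0.T@R)[0].ravel()/(np.pi/2)
    return np.round(sh,4),np.round(rv,4)
def down(jaw):
    "tool pointing down with jaw (z axis) along world heading jaw rad"
    z=np.array([np.cos(jaw),np.sin(jaw),0]);y=np.array([0,0,-1.]);return np.c_[np.cross(y,z),y,z]
E
python3 - <<'E'
from h import *
A=lambda l:[[u/4+215-.375,v/4+185-.375] for u,v in l]
B=lambda l:[[u/4+120-.375,v/4+185-.375] for u,v in l]
def show(n,uv,z):
    w=px2w(TOP,uv,z); print(n,np.round(w[:,:2]).tolist(),'mean',np.round(w.mean(0)))
    return w
w=show('sander',A([(181,37),(233,58),(150,291),(97,271)]),96)
d=w[0]+w[1]-w[2]-w[3];print(np.degrees(np.arctan2(d[1],d[0])))
w=show('jigbase bl,br,r',A([(28,247),(207,333),(312,118)]),12);d=w[2]-w[1];print(np.degrees(np.arctan2(d[1],d[0])), (w[0]+w[2])/2, np.linalg.norm(w[1]-w[0]),np.linalg.norm(d))
w=show('tray',B([(40,100),(217,60),(282,376),(97,417)]),18);d=w[0]+w[1]-w[2]-w[3];print(np.degrees(np.arctan2(d[1],d[0])))
w=show('stay padend c, corner1, corner2, thin end',A([(540,90),(546,230),(650,228),(656,365)]),10);print((w[1]+w[2])/2,w[0]-w[3])
E
```

```text
sander [[616.0, 4.0], [602.0, -31.0], [445.0, 21.0], [458.0, 56.0]] mean [530.  12.  96.]
-18.434799156094815
jigbase bl,br,r [[484.0, 116.0], [425.0, -9.0], [576.0, -80.0]] mean [495.   9.  12.]
-25.124665983714902 [530.06105454  17.81754035  12.        ] 138.8365168258512 167.17320050395216
tray [[586.0, 374.0], [615.0, 252.0], [394.0, 199.0], [365.0, 325.0]] mean [490. 288.  18.]
13.07580093455836
stay padend c, corner1, corner2, thin end [[597.0, -240.0], [498.0, -244.0], [500.0, -317.0], [404.0, -320.0]] mean [ 500. -280.   10.]
[ 498.73677776 -280.43513245   10.        ] [192.88526984  79.78228483   0.        ]
```

Run:
```python
from h import *
o=manip.get_obs(); print(o['t'])
print(move(o,[530,12,240],down(np.radians(71.6))))
```

```text
1.5
(array([ 0.8405, -0.0145, -0.8526]), array([0.    , 0.0193, 0.    ]))
```

>>> arm_command(
  plan=[
    [[0.84,-0.015,-0.853,0,0.02,0,1],[0.84,-0.015,-0.853,0,0.02,0,1],[0.84,-0.015,-0.853,0,0.02,0,1],[0.84,-0.015,-0.853,0,0.02,0,1],[0.84,-0.015,-0.853,0,0.02,0,1],[0.84,-0.015,-0.853,0,0.02,0,1],[0.84,-0.015,-0.853,0,0.02,0,1],[0.84,-0.015,-0.853,0,0.02,0,1],[0.84,-0.015,-0.853,0,0.02,0,1],[0.84,-0.015,-0.853,0,0.02,0,1]],
  ],
)

```text
t: 2.33
tcp_pos: [389.0, 276.7, 236.9]
orientation: [[0.949, 0.001, 0.316], [-0.316, 0.001, 0.949], [0.001, -1.0, 0.001]]
wrist_force: [0.5, 0.7, 0.3]
opening: 1.001
```

Run:
```python
from h import *
o=manip.get_obs(); print(o['t'],o['tcp_pos'],o['joint_positions'])
print(move(o,[530,12,240],down(np.radians(71.6))))
```

```text
2.3333 [389.00226542 276.65363585 236.91616055] [ 5.66041007e-01 -1.21444756e-01  2.00475799e+00 -4.74402044e-05
  1.25718547e+00 -6.82973331e-01]
(array([ 0.3624, -0.0052, -0.3441]), array([-0.0005, -0.0004,  0.0005]))
```

>>> arm_command(
  plan=[
    [[0.36,-0.005,-0.342,0,0,0,1],[0.36,-0.005,-0.342,0,0,0,1],[0.36,-0.005,-0.342,0,0,0,1],[0.36,-0.005,-0.342,0,0,0,1],[0.36,-0.005,-0.342,0,0,0,1],[0.36,-0.005,-0.342,0,0,0,1],[0.36,-0.005,-0.342,0,0,0,1],[0.36,-0.005,-0.342,0,0,0,1],[0.36,-0.005,-0.342,0,0,0,1],[0.36,-0.005,-0.342,0,0,0,1]],
  ],
)

```text
t: 3.17
tcp_pos: [528.1, 15.4, 239.3]
orientation: [[0.948, -0.001, 0.318], [-0.318, 0.001, 0.948], [-0.001, -1.0, 0.0]]
wrist_force: [-0.0, -0.3, -0.3]
opening: 0.999
```

Run:
```python
from h import *
o=manip.get_obs(); print(o['t'],o['tcp_pos'],o['joint_positions'])
s=snap('wrist','w1.png'); print(s['tool_from_camera'],s['K'],s['k1'])
c=wristcam(s,o)
for n in ['sander_mid','jig','notch_narrow','notch_wide']:
    for r in manip.recognise('wrist',n)[:1]: print(n,np.round(r['at']),round(r['confidence'],2))
```

```text
3.1667 [528.13841552  15.3597734  239.33733533] [-1.85505789e-02 -1.93326970e-02  1.90497656e+00  7.67606520e-04
  1.25673621e+00 -1.26574800e+00]
[[-1.92870592e-04  9.63070716e-01  2.69248508e-01 -6.64353454e+01]
 [-5.11556737e-04 -2.69248573e-01  9.63070581e-01 -1.41438196e+02]
 [ 9.99999851e-01  4.80121055e-05  5.44595445e-04  1.16770117e-01]
 [ 0.00000000e+00  0.00000000e+00  0.00000000e+00  1.00000000e+00]] [[367.9683721    0.         325.55651822]
 [  0.         367.9683721  241.99854936]
 [  0.           0.           1.        ]] -0.015511003598204154
sander_mid [520.  16.  98.] 0.92
jig [531.  30.  11.] 0.88
notch_narrow [527.  30.  17.] 0.61
notch_wide [529.  29.  13.] 0.67
```

View pics/w1.png

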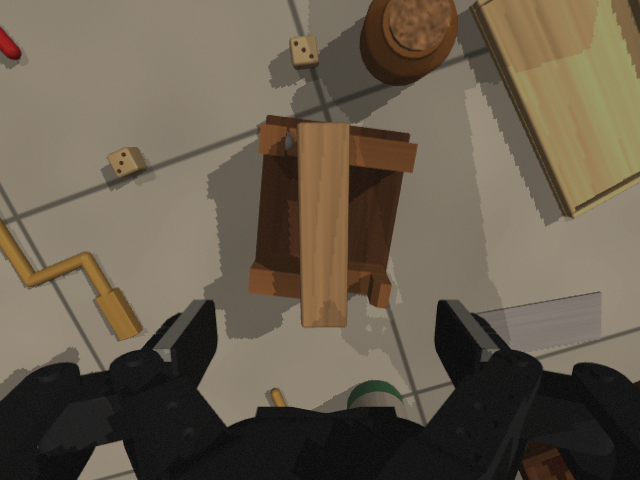

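The wrist view shows the sander bar from (299,124) to (346,327), with the ball at (289,141) in the narrow-notch block and the wide notch at about (378,290).

Run:
```python
from h import *
im=cv2.imread('pics/w1.png');cv2.imwrite('pics/w1c.png',cv2.resize(im[105:335,235:435],None,fx=2.6*1.3/1.3,fy=2.6,interpolation=cv2.INTER_CUBIC))
o=manip.get_obs(); s=snap('wrist'); c=wristcam(s,o)
w=px2w(c,[(299,123.5),(349,123.5),(346,326.5),(302,327)],96);print(np.round(w),w.mean(0)); d=w[2]+w[3]-w[0]-w[1];print(np.degrees(np.arctan2(d[1],d[0])))
```

```text
[[448.  23.  96.]
 [460.  58.  96.]
 [618.   6.  96.]
 [606. -30.  96.]] [532.88059119  14.16727368  96.        ]
-18.392738591857583
```

View pics/w1c.png

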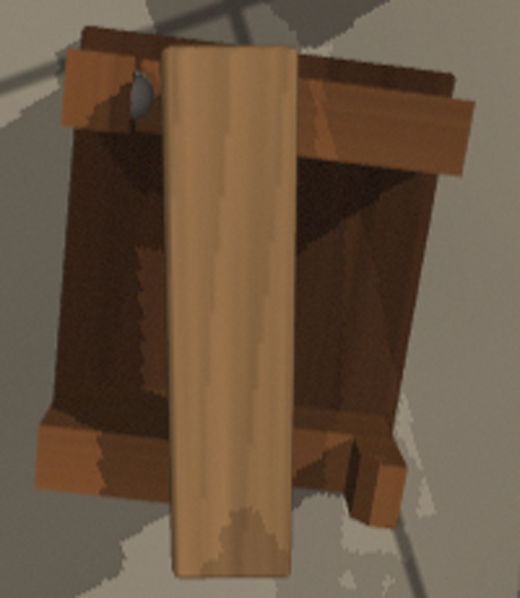

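>>> arm_command(
  plan=[
    [[0.0075,0.07,-0.001,0,0,0,1],[0.0075,0.14,-0.001,0,0,0,1],[0.0075,0.2,-0.001,0,0,0,1],[0.0075,0.25,-0.001,0,0,0,1],[0.0075,0.28,-0.001,0,0,0,1],[0.0075,0.289,-0.001,0,0,0,1],[0.0075,0.289,-0.001,0,0,0,0.6],[0.0075,0.289,-0.001,0,0,0,0.3],[0.0075,0.289,-0.001,0,0,0,0.3],[0.0075,0.289,-0.001,0,0,0,0.3]],
  ],
  squeeze=40,
)

```text
t: 4.3
tcp_pos: [534.4, 13.4, 68.5]
orientation: [[0.949, 0.004, 0.316], [-0.316, -0.0, 0.949], [0.004, -1.0, 0.001]]
wrist_force: [-3.4, 2.5, 21.7]
opening: 0.46
```

Run:
```python
from h import *
o=manip.get_obs(); print(o['t'],o['tcp_pos'],o['opening'],o['wrist_force'])
s=snap('wrist','w2.png')
```

```text
4.3 [534.37063781  13.3992415   68.4952965 ] 0.4595128509543299 [-3.3761507   2.50098089 21.66264381]
```

View pics/w2.png

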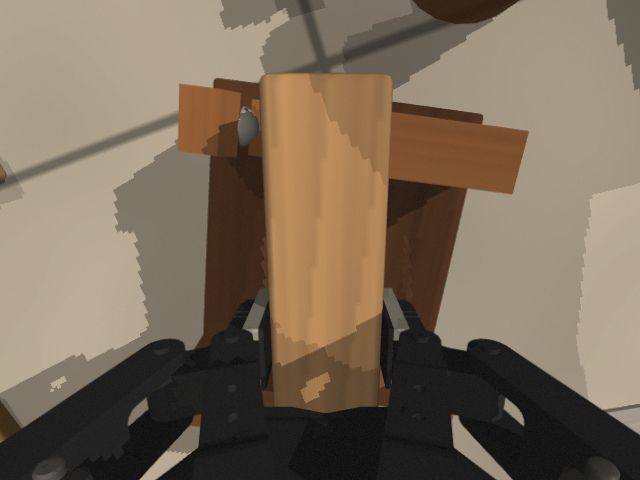

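>>> arm_command(
  plan=[
    [[0,-0.03,0,0,0,0,0.3],[0,-0.08,0,0,0,0,0.3],[0,-0.14,0,0,0,0,0.3],[-0.02,-0.19,0.04,0,-0.03,0,0.3],[-0.05,-0.2,0.09,0,-0.08,0,0.3],[-0.08,-0.2,0.15,0,-0.13,0,0.3],[-0.11,-0.2,0.21,0,-0.18,0,0.3],[-0.14,-0.2,0.27,0,-0.23,0,0.3],[-0.17,-0.2,0.33,0,-0.28,0,0.3],[-0.2,-0.2,0.38,0,-0.33,0,0.3]],
  ],
  squeeze=40,
)

```text
t: 5.18
tcp_pos: [490.7, 270.3, 187.4]
orientation: [[0.98, 0.002, -0.199], [0.199, 0.002, 0.98], [0.002, -1.0, 0.001]]
wrist_force: [-0.5, 0.3, -2.2]
opening: 0.464
```

Run:
```python
from h import *
o=manip.get_obs(); print(o['t'],o['tcp_pos'],o['opening'],o['wrist_force'])
s=snap('wrist','w3.png');snap('top','top3.png')
for n in ['tray','sander_mid']:
  for cc in ['wrist','top']:
    for r in manip.recognise(cc,n)[:1]: print(n,np.round(r['at']),round(r['confidence'],2))
print(move(o,[490,288,120],down(np.radians(103))))
```

```text
5.1833 [490.73164344 270.25905078 187.3934156 ] 0.4642871131863397 [-0.46825616  0.30643845 -2.2131524 ]
tray [451. 332.   6.] 0.65
tray [482. 259.   4.] 0.95
sander_mid [450. 265. 213.] 0.72
sander_mid [472. 263. 218.] 0.94
(array([0.0044, 0.1124, 0.0291]), array([-0.0007, -0.017 ,  0.0016]))
```

View pics/w3.png

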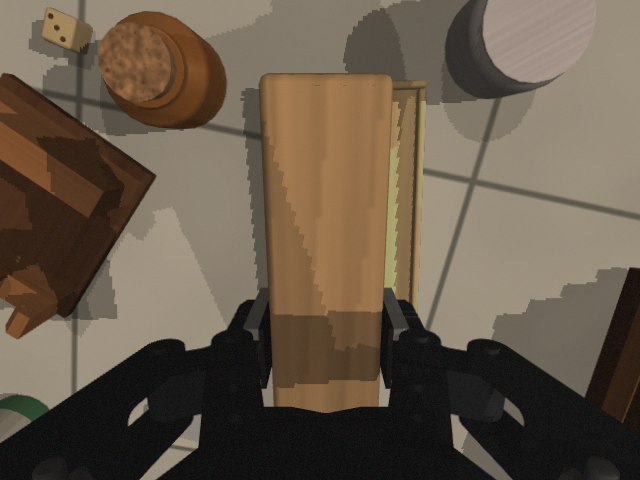

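View pics/top3.png

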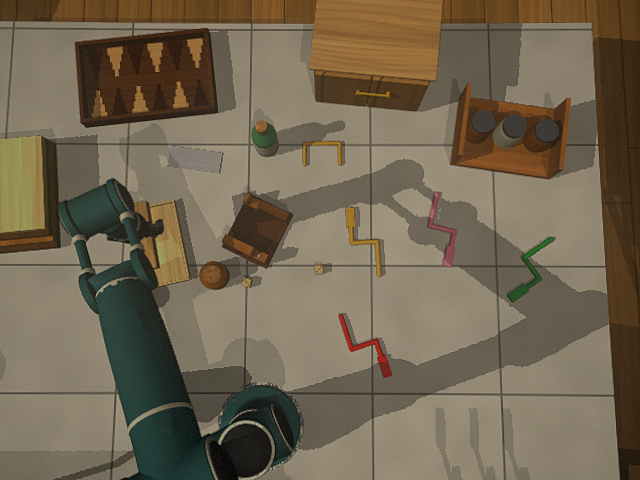

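>>> arm_command(
  plan=[
    [[0.004,0.03,0.029,0,-0.017,0,0.3],[0.004,0.09,0.029,0,-0.017,0,0.3],[0.004,0.15,0.029,0,-0.017,0,0.3],[0.004,0.2,0.029,0,-0.017,0,0.3],[0.004,0.24,0.029,0,-0.017,0,0.3],[0.004,0.265,0.029,0,-0.017,0,0.3],[0.004,0.28,0.029,0,-0.017,0,0.3],[0.004,0.29,0.029,0,-0.017,0,0.3],[0.004,0.298,0.029,0,-0.017,0,0.3],[0.004,0.298,0.029,0,-0.017,0,0.3]],
  ],
  squeeze=40,
)

```text
t: 6.32
tcp_pos: [490.3, 284.7, 7.4]
orientation: [[0.976, 0.0, -0.22], [0.22, 0.0, 0.976], [0.0, -1.0, 0.0]]
wrist_force: [-0.0, -0.8, -0.9]
opening: 0.46
```

>>> arm_command(
  plan=[
    [[0,0.001,0,0,0,0,0.5],[0,0.001,0,0,0,0,0.6],[0,0,0,0,0,0,0.72],[0,0,0,0,0,0,0.72],[0,-0.01,0,0,0,0,0.72],[0,-0.03,0,0,0,0,0.72],[0,-0.08,0,0,0,0,0.72],[0,-0.14,0,0,0,0,0.72],[0,-0.2,0,0,0,0,0.72],[0,-0.25,0,0,0,0,0.72]],
  ],
)

```text
t: 7.15
tcp_pos: [490.4, 285.7, 161.3]
orientation: [[0.975, 0.003, -0.221], [0.221, 0.001, 0.975], [0.003, -1.0, 0.001]]
wrist_force: [0.9, -0.8, -0.3]
opening: 0.722
```

Run:
```python
from h import *
o=manip.get_obs(); print(o['t'],o['tcp_pos'],o['opening'],o['wrist_force'],o['joint_positions'])
s=snap('wrist','w4.png')
# above stay: centre (499,-280), stay x heading ~2deg -> jaw heading 2 or 182; offset view back
for h in (2,182): print(h,move(o,[499,-280,200],down(np.radians(h))))
```

```text
7.15 [490.42440927 285.6603328  161.31426888] 0.7224505841144322 [ 0.90997496 -0.76103668 -0.2570611 ] [ 4.83539355e-01  1.14710916e-01  1.91372778e+00  1.54264285e-05
  1.11002823e+00 -1.31029878e+00]
2 (array([-0.1944, -0.0658, -0.9225]), array([-2.1000e-03,  1.1198e+00,  9.0000e-04]))
182 (array([-0.1944, -0.0658, -0.9225]), array([ 0.0009, -0.8802,  0.002 ]))
```

View pics/w4.png

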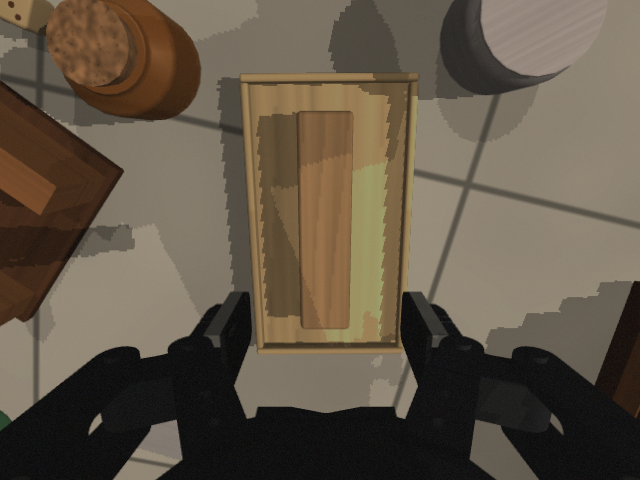

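The bar lies flat and centred in the tray. Next I'll measure the cleared jig from above.

Run:
```python
from h import *
o=manip.get_obs()
print(move(o,[510,18,240],down(np.radians(65))))
```

```text
(array([-0.0721, -0.122 , -0.4437]), array([-0.005 ,  0.4198,  0.0074]))
```

>>> arm_command(
  plan=[
    [[-0.01,-0.08,-0.03,0,0.05,0,1],[-0.03,-0.12,-0.09,0,0.11,0,1],[-0.04,-0.122,-0.155,0,0.17,0,1],[-0.05,-0.122,-0.22,0,0.24,0,1],[-0.06,-0.122,-0.285,0,0.3,0,1],[-0.068,-0.122,-0.35,0,0.36,0,1],[-0.072,-0.122,-0.41,0,0.4,0,1],[-0.072,-0.122,-0.444,0,0.42,0,1],[-0.072,-0.122,-0.444,0,0.42,0,1],[-0.072,-0.122,-0.444,0,0.42,0,1]],
  ],
)

```text
t: 8.03
tcp_pos: [506.7, 14.9, 231.4]
orientation: [[0.905, 0.001, 0.425], [-0.425, 0.0, 0.905], [0.001, -1.0, 0.001]]
wrist_force: [-0.2, -0.1, -0.0]
opening: 0.998
```

Run:
```python
from h import *
o=manip.get_obs(); print(o['t'],o['tcp_pos'],o['orientation'][:,2])
s=snap('wrist','w5.png'); c=wristcam(s,o)
import json; json.dump({k:np.asarray(v).tolist() for k,v in c.items()},open('c5.json','w'))
im=cv2.imread('pics/w5.png')[90:330,220:460]; cv2.imwrite('pics/w5c.png',cv2.resize(im,(720,720)[:2] if 0 else (600,600),interpolation=cv2.INTER_CUBIC))
```

```text
8.0333 [506.67344082  14.92346396 231.41048034] [4.25232669e-01 9.05083706e-01 8.13542186e-04]
```

View pics/w5.png

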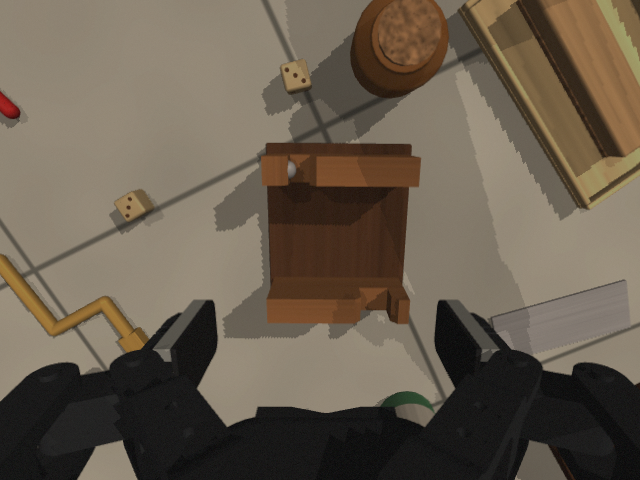

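View pics/w5c.png

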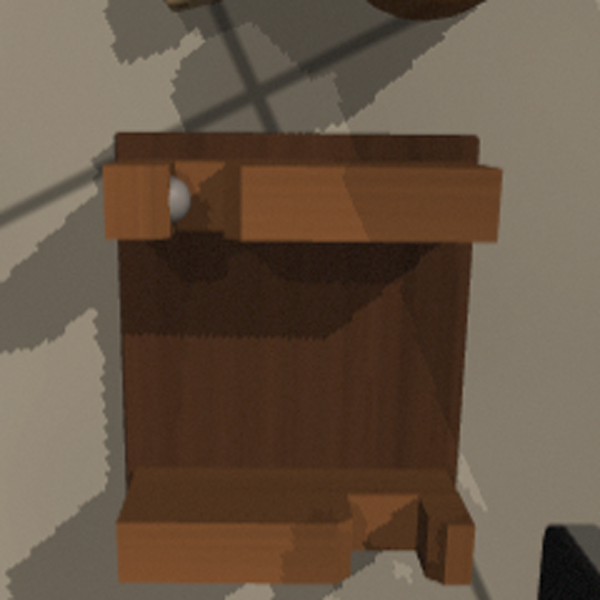

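The wrist view shows the cleared jig: narrow-notch block at image (262..420,156..186) with the ball at (292,169), and the wide notch at about (378,295). I'll fit the jig pose to its corners.

Run:
```python
from h import *
import json
from scipy.optimize import least_squares
c={k:np.array(v) for k,v in json.load(open('c5.json')).items()}; c['k1']=float(c['k1'])
pts=[(104,168,-75,-65,68),(502,169,-75,65,68),(497,241,-51,65,68),(104,239,-51,-65,68),(118,523,51,-65,68),(474,523,51,65,68),(473,583,75,65,68),(117,581,75,-65,68),(115,134,-85,-70,12),(478,136,-85,70,12)]
P=np.array(pts,float); uv=P[:,:2]/2.5+[220,90]-.3; X=P[:,2:]
def f(q,dz=True):
    cs,sn=np.cos(q[2]),np.sin(q[2]); W=np.c_[q[0]+cs*X[:,0]-sn*X[:,1],q[1]+sn*X[:,0]+cs*X[:,1],X[:,2]+(q[3] if len(q)>3 else 0)]
    return (w2px(c,W)-uv).ravel()
for q0 in ([530,18,-.44],[530,18,-.44,0]):
    r=least_squares(f,q0); print(r.x,np.degrees(r.x[2]),np.round(f(r.x).reshape(-1,2),1).tolist())
o=manip.get_obs()
print(move(o,[500,-262,215],down(np.radians(2))))
```

```text
[ 5.31701462e+02  1.68264460e+01 -4.44660600e-01] -25.477175682876762 [[-1.1, -1.2], [0.4, -0.6], [0.2, 0.3], [0.1, 0.2], [-0.8, 0.4], [1.1, 1.1], [-0.3, 1.1], [0.6, 1.3], [-1.2, -1.0], [1.2, -0.9]]
[ 5.32226550e+02  1.66983134e+01 -4.44637801e-01 -2.80900340e+00] -25.475869413782 [[-0.4, -0.6], [-0.4, -0.1], [-0.5, 0.5], [0.8, 0.5], [-0.2, -0.3], [0.5, 0.3], [-0.9, 0.1], [1.2, 0.3], [-0.6, -0.5], [0.6, -0.4]]
(array([ 0.1864,  0.0267, -0.4241]), array([-0.0007,  0.6992, -0.    ]))
```

>>> arm_command(
  plan=[
    [[0.02,0.02,-0.04,0,0.08,0,1],[0.045,0.027,-0.1,0,0.16,0,1],[0.07,0.027,-0.16,0,0.24,0,1],[0.1,0.027,-0.22,0,0.32,0,1],[0.13,0.027,-0.28,0,0.4,0,1],[0.15,0.027,-0.34,0,0.48,0,1],[0.17,0.027,-0.39,0,0.56,0,1],[0.19,0.027,-0.43,0,0.64,0,1],[0.198,0.027,-0.45,0,0.7,0,1],[0.198,0.027,-0.45,0,0.7,0,1]],
  ],
)

```text
t: 8.92
tcp_pos: [500.5, -280.4, 214.5]
orientation: [[0.031, 0.0, 1.0], [-1.0, -0.001, 0.031], [0.001, -1.0, 0.0]]
wrist_force: [0.9, 1.2, 0.6]
opening: 0.997
```

Run:
```python
from h import *
o=manip.get_obs(); print(o['t'],o['tcp_pos'],o['orientation'][:,2])
s=snap('wrist','w6.png'); c=wristcam(s,o)
import json; json.dump({k:np.asarray(v).tolist() for k,v in c.items()},open('c6.json','w'))
for n in ['stay_mid','stay_thin','stay_wide']:
    for r in manip.recognise('wrist',n)[:2]: print(n,np.round(r['at']),round(r['confidence'],2))
```

```text
8.9167 [ 500.466173   -280.35604731  214.51422904] [9.99525609e-01 3.07971623e-02 3.03069347e-04]
stay_mid [ 505. -255.   13.] 0.95
stay_mid [ 567. -475.   11.] 0.95
stay_thin [ 566. -472.   13.] 0.97
stay_thin [ 506. -253.   11.] 0.71
stay_wide [ 568. -478.   10.] 0.97
stay_wide [ 502. -255.   15.] 0.65
```

View pics/w6.png

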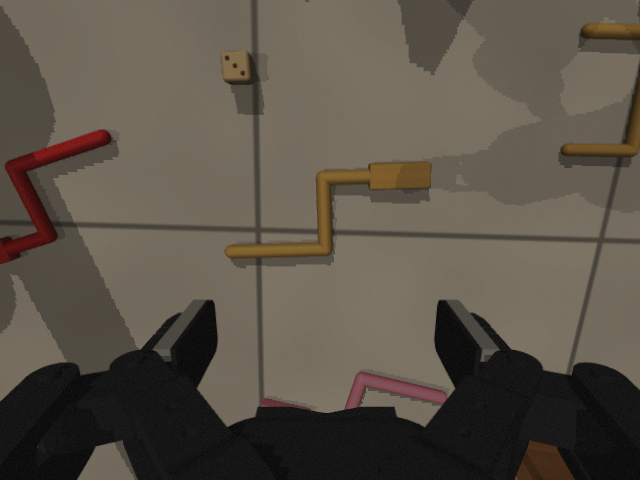

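The brass Z's crossbar runs from (323,177) to (326,249), the paddle ends at (431,175) and the thin end at (227,252). I'll fit its pose.

Run:
```python
from h import *
import json
from scipy.optimize import least_squares
c={k:np.array(v) for k,v in json.load(open('c6.json')).items()}; c['k1']=float(c['k1'])
P=np.array([(323.5,177.5,0,35,7),(325.5,248.5,0,-35,7),(226,251.5,-100,-35,7),(369,163.5,43,47,14),(430.5,162.5,100,47,14),(431,188.5,100,23,14),(370,188.5,43,23,14)],float)
uv=P[:,:2];X=P[:,2:]
def f(q):
    cs,sn=np.cos(q[2]),np.sin(q[2]); W=np.c_[q[0]+cs*X[:,0]-sn*X[:,1],q[1]+sn*X[:,0]+cs*X[:,1],X[:,2]]
    return (w2px(c,W)-uv).ravel()
r=least_squares(f,[500,-280,0.03]); print(r.x,np.degrees(r.x[2]),np.round(f(r.x).reshape(-1,2),1).tolist())
o=manip.get_obs(); print(move(o,[r.x[0],r.x[1],4],down(r.x[2])))
```

```text
[ 5.01004416e+02 -2.82233403e+02  6.24120850e-02] 3.5759490610012254 [[-0.5, -0.1], [-0.2, 0.3], [-1.3, 0.4], [0.6, -0.0], [1.7, -1.0], [0.0, -0.6], [-0.4, 1.3]]
(array([0.0086, 0.3505, 0.0009]), array([ 0.0001, -0.0155, -0.0005]))
```

>>> arm_command(
  plan=[
    [[0.004,0.06,0.0005,0,-0.008,0,0.6],[0.0086,0.12,0.001,0,-0.016,0,0.6],[0.0086,0.18,0.001,0,-0.016,0,0.6],[0.0086,0.24,0.001,0,-0.016,0,0.6],[0.0086,0.28,0.001,0,-0.016,0,0.6],[0.0086,0.31,0.001,0,-0.016,0,0.6],[0.0086,0.33,0.001,0,-0.016,0,0.6],[0.0086,0.34,0.001,0,-0.016,0,0.6],[0.0086,0.34,0.001,0,-0.016,0,0.6],[0.0086,0.34,0.001,0,-0.016,0,0.6]],
  ],
  squeeze=80,
)

```text
t: 9.95
tcp_pos: [501.6, -284.1, 11.2]
orientation: [[0.061, 0.001, 0.998], [-0.998, -0.001, 0.061], [0.001, -1.0, 0.001]]
wrist_force: [-0.2, -0.4, -0.7]
opening: 0.603
```

Run:
```python
from h import *
o=manip.get_obs(); print(o['t'],o['tcp_pos'],o['orientation'],o['opening'],o['wrist_force'])
s=snap('wrist','w7.png')
```

```text
9.95 [ 501.6244582  -284.0819502    11.21871938] [[ 6.06142371e-02  1.14024581e-03  9.98160615e-01]
 [-9.98160995e-01 -6.68063675e-04  6.06150233e-02]
 [ 7.35950875e-04 -9.99999127e-01  1.09765472e-03]] 0.6026711761946619 [-0.15056643 -0.36791731 -0.70250316]
```

View pics/w7.png

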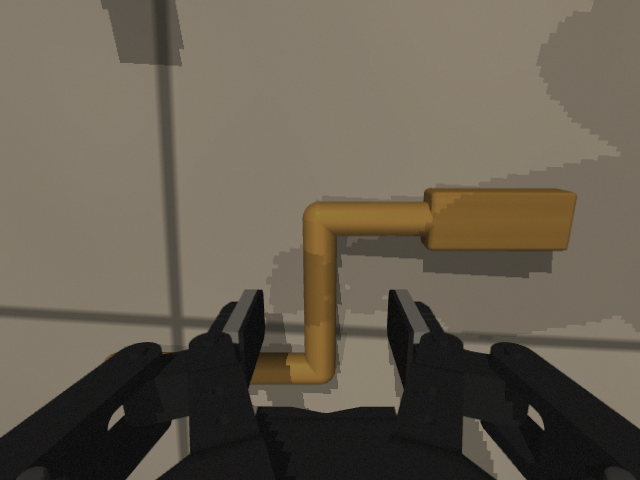

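Run:
```python
from h import *
from scipy.optimize import least_squares
o=manip.get_obs(); s=snap('wrist'); c=wristcam(s,o)
print('tcp px',w2px(c,[o['tcp_pos'],o['tcp_pos']*[1,1,0]+[0,0,7]]))
P=np.array([(321,218,0,35,7),(321,370,0,-35,7),(427,189,43,47,14),(576,191,100,47,14),(570,250,100,23,14),(424,250,43,23,14)],float)
uv=P[:,:2];X=P[:,2:]
def f(q):
    cs,sn=np.cos(q[2]),np.sin(q[2]); W=np.c_[q[0]+cs*X[:,0]-sn*X[:,1],q[1]+sn*X[:,0]+cs*X[:,1],X[:,2]]
    return (w2px(c,W)-uv).ravel()
r=least_squares(f,[500,-280,0.03]); print(r.x,np.degrees(r.x[2]),np.round(f(r.x).reshape(-1,2),1).tolist())
print(move(o,[r.x[0],r.x[1],3.3],down(r.x[2])))
```

```text
tcp px [[321.50137567 306.63327505]
 [321.59276381 301.74251353]]
[ 5.00594455e+02 -2.83143546e+02  7.16780446e-02] 4.106849441681276 [[-4.0, 1.0], [-1.3, -1.1], [2.6, 1.6], [2.5, -1.8], [-1.8, -0.5], [1.7, 1.2]]
(array([-0.0025,  0.0142, -0.0023]), array([-0.0014, -0.0072,  0.001 ]))
```

>>> arm_command(
  plan=[
    [[-0.0015,0.006,-0.001,0,-0.004,0,0.6],[-0.0015,0.011,-0.001,0,-0.004,0,0.6],[-0.0015,0.013,-0.001,0,-0.004,0,0.6],[-0.0015,0.013,-0.001,0,-0.004,0,0.4],[-0.0015,0.013,-0.001,0,-0.004,0,0.2],[-0.0015,0.013,-0.001,0,-0.004,0,0.05],[-0.0015,0.013,-0.001,0,-0.004,0,0.05],[-0.0015,0.013,-0.001,0,-0.004,0,0.05],[-0.0015,0.013,-0.001,0,-0.004,0,0.05],[-0.0015,0.013,-0.001,0,-0.004,0,0.05]],
  ],
  squeeze=80,
)

```text
t: 10.88
tcp_pos: [500.1, -283.4, 2.8]
orientation: [[0.066, 0.0, 0.998], [-0.998, -0.0, 0.066], [0.0, -1.0, 0.0]]
wrist_force: [-1.5, 0.9, 3.2]
opening: 0.124
```

>>> arm_command(
  plan=[
    [[0,-0.01,0,0,0,0,0.05],[0,-0.02,0,0,0,0,0.05],[0,-0.03,0,0,0,0,0.05],[0,-0.05,0,0,0,0,0.05],[0,-0.07,0,0,0,0,0.05],[0,-0.09,0,0,0,0,0.05],[0,-0.1,0,0,0,0,0.05],[0,-0.1,0,0,0,0,0.05],[0,-0.1,0,0,0,0,0.05],[0,-0.1,0,0,0,0,0.05]],
  ],
  squeeze=80,
)

```text
t: 11.72
tcp_pos: [499.7, -283.1, 62.3]
orientation: [[0.066, -0.0, 0.998], [-0.998, 0.0, 0.066], [-0.0, -1.0, -0.0]]
wrist_force: [0.2, -0.5, -2.8]
opening: 0.123
```

Run:
```python
from h import *
o=manip.get_obs(); print(o['t'],o['tcp_pos'],o['opening'],o['wrist_force'],o['ft_torque'])
s=snap('wrist','w8.png');snap('scene','s8.png')
im=cv2.imread('pics/s8.png');cv2.imwrite('pics/s8c.png',cv2.resize(im[150:300,210:410],None,fx=4,fy=4,interpolation=cv2.INTER_CUBIC))
```

```text
11.7167 [ 499.72078504 -283.11852706   62.27570776] 0.12293551796865938 [ 0.24274428 -0.48481395 -2.81153718] [-0.01763153  0.03124048  0.01861013]
```

View pics/w8.png

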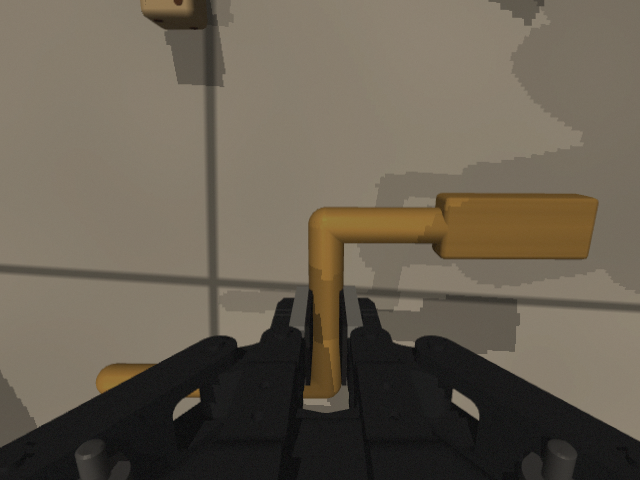

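View pics/s8c.png

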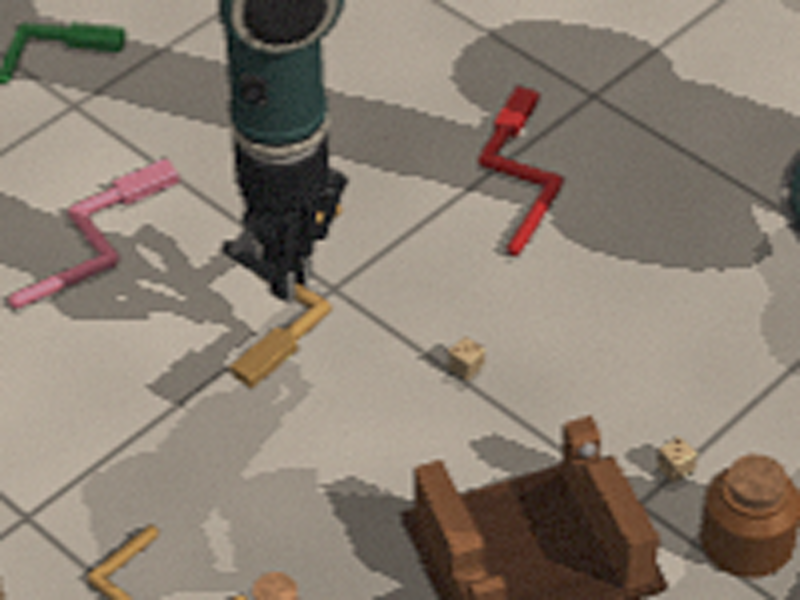

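The stay is held level, with the crossbar between the pads at (327,225..385). Next I'll estimate its pose in the tool frame.

Run:
```python
from h import *
from scipy.optimize import least_squares
im=cv2.imread('pics/w8.png');cv2.imwrite('pics/w8c.png',cv2.resize(im[180:420,80:340],None,fx=3,fy=2.5,interpolation=cv2.INTER_CUBIC))
o=manip.get_obs(); s=snap('wrist'); c=wristcam(s,o)
tfc=np.array(s['tool_from_camera']); M=np.linalg.inv(tfc)
c=dict(K=s['K'],k1=s['k1'],rvec=cv2.Rodrigues(M[:3,:3])[0].ravel(),tvec=M[:3,3]) # tool frame
# stay axes in tool frame nominal: x->tool z, y->-tool x, z->-tool y
B=np.array([[0,-1,0],[0,0,-1],[1,0,0.]])
P=np.array([(326,225,0,35,0),(322,381,0,-35,0),(97,381,-100,-35,0),(438,196,43,47,7),(597,197,100,47,7),(588,259,100,23,7),(440,257,43,23,7)],float)
uv=P[:,:2];X=P[:,2:]
def f(q,pri=True):
    R=B@cv2.Rodrigues(np.array(q[3:6]))[0]; W=X@R.T+q[:3]
    e=(w2px(c,W)-uv).ravel()
    return np.r_[e,q[3]/0.03,q[4]/0.03,(q[1]+4)/4] if pri else e
r=least_squares(f,[0,-4,0,0,0,0]); print('tool xyz',r.x[:3],'rot deg',np.degrees(r.x[3:])); print(np.round(f(r.x,False).reshape(-1,2),1).tolist())
```

```text
tool xyz [-0.74805752 -2.45555992  1.09842612] rot deg [-2.3023388  -0.51325721 -0.00597657]
[[-1.9, -0.9], [2.1, 1.3], [0.1, -0.8], [3.8, -0.6], [0.2, -1.0], [-1.4, 0.2], [-2.8, 1.8]]
```

View pics/w8c.png

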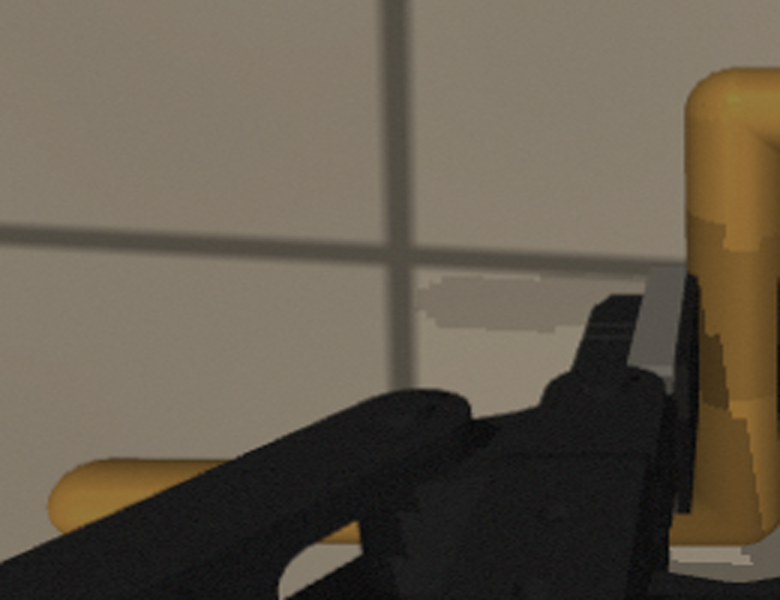

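Run:
```python
from h import *
o=manip.get_obs()
R=down(np.radians(-25.5)); p=np.array([531.7,16.4,92])-R@np.array([-.7,0,0]); print(p)
print(move(o,p,R))
```

```text
[531.39864223  15.7681903   92.        ]
(array([-0.4932, -0.0503,  0.0859]), array([ 0.001 ,  0.3252, -0.0004]))
```

>>> arm_command(
  plan=[
    [[-0.03,-0.04,0,0,0.03,0,0.05],[-0.08,-0.07,0.01,0,0.07,0,0.05],[-0.14,-0.08,0.02,0,0.11,0,0.05],[-0.2,-0.08,0.03,0,0.15,0,0.05],[-0.26,-0.08,0.045,0,0.19,0,0.05],[-0.32,-0.08,0.06,0,0.23,0,0.05],[-0.38,-0.07,0.07,0,0.27,0,0.05],[-0.43,-0.06,0.08,0,0.3,0,0.05],[-0.47,-0.055,0.085,0,0.32,0,0.05],[-0.493,-0.05,0.086,0,0.325,0,0.05]],
  ],
  squeeze=80,
)

```text
t: 12.7
tcp_pos: [531.6, 18.1, 91.6]
orientation: [[-0.43, -0.001, 0.903], [-0.903, 0.001, -0.43], [-0.0, -1.0, -0.002]]
wrist_force: [0.4, -0.6, -3.0]
opening: 0.125
```

Run:
```python
from h import *
o=manip.get_obs(); print(o['t'],o['tcp_pos'],np.degrees(np.arctan2(o['orientation'][1,2],o['orientation'][0,2])),o['opening'],o['wrist_force'])
s=snap('wrist','w9.png');snap('top','t9.png');snap('scene','s9.png')
im=cv2.imread('pics/t9.png');cv2.imwrite('pics/t9c.png',cv2.resize(im[170:290,190:330],None,fx=5,fy=5,interpolation=cv2.INTER_CUBIC))
im=cv2.imread('pics/s9.png');cv2.imwrite('pics/s9c.png',cv2.resize(im[220:330,280:410],None,fx=5,fy=5,interpolation=cv2.INTER_CUBIC))
```

```text
12.7 [531.62951544  18.07512679  91.5885706 ] -25.447744566671666 0.12502524630294853 [ 0.395045   -0.55798674 -3.01898757]
```

View pics/w9.png

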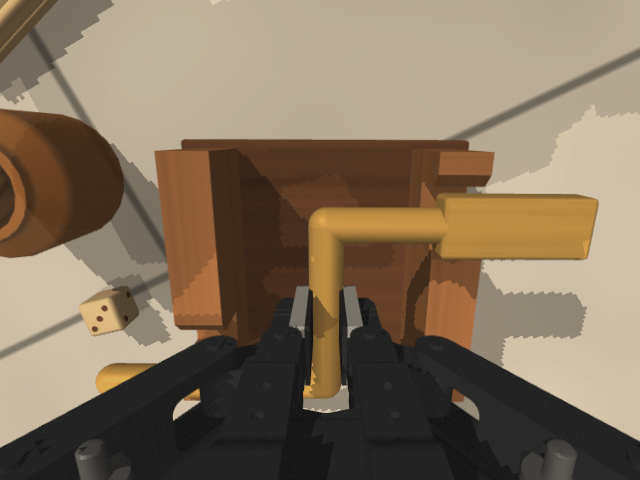

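View pics/s9c.png

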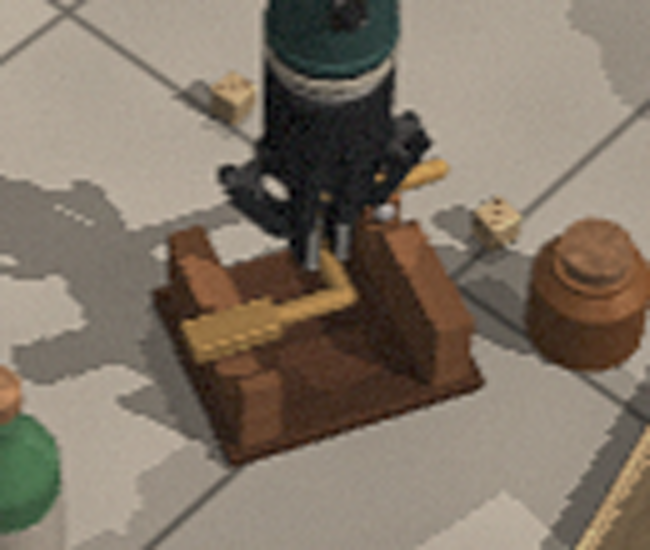

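Run:
```python
from h import *
im=cv2.imread('pics/w9.png');cv2.imwrite('pics/w9c.png',cv2.resize(im[130:350,140:520],None,fx=2.1,fy=2.1,interpolation=cv2.INTER_CUBIC))
```

```text
(no output)
```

View pics/w9c.png

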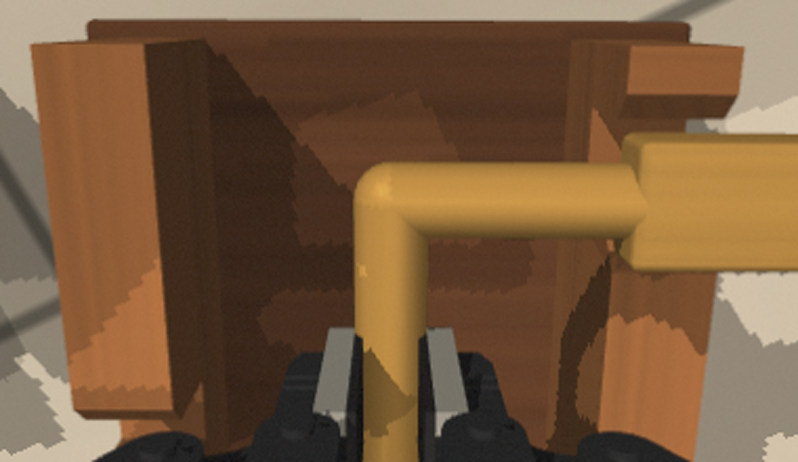

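Run:
```python
from h import *
from scipy.optimize import least_squares
o=manip.get_obs(); s=snap('wrist')
M=np.linalg.inv(np.array(s['tool_from_camera']))
c=dict(K=s['K'],k1=s['k1'],rvec=cv2.Rodrigues(M[:3,:3])[0].ravel(),tvec=M[:3,3])
B=np.array([[0,-1,0],[0,0,-1],[1,0,0.]])
J=np.array([(31,45,-75,65,68),(147,43,-51,65,68),(75,411,-75,-20,68),(172,411,-51,-20,68),(629,46,51,65,68),(744,47,75,65,68),(738,95,75,55,68),(628,95,51,55,68),(88,21,-85,70,12),(690,22,85,70,12)],float)
J[:,:2]=J[:,:2]/2.1+[140,130]-.25
S=np.array([(326,225,0,35,0),(322,381,0,-35,0),(97,381,-100,-35,0),(438,196,43,47,7),(597,197,100,47,7),(588,259,100,23,7),(440,257,43,23,7)],float)
def fit(P,y0,free):
    uv=P[:,:2];X=P[:,2:]
    def f(q):
        q6=np.array([q[0],y0+(q[3] if free else 0),q[1],0,0,q[2]]); R=B@cv2.Rodrigues(q6[3:])[0]
        return (w2px(c,X@R.T+q6[:3])-uv).ravel()
    r=least_squares(f,[0,0,0]+[0]*free); print('x,z',r.x[:2],'yaw',np.degrees(r.x[2]),r.x[3:],'rms',np.sqrt(np.mean(r.fun**2))); print(np.round(r.fun.reshape(-1,2),1).tolist())
for fr in (0,1): fit(J,o['tcp_pos'][2],fr)
for fr in (0,1): fit(S,-4,fr)
```

```text
x,z [1.44600788 1.01654063] yaw -0.15758775256284271 [] rms 1.4602947129150743
[[-1.7, -0.2], [-2.2, 0.8], [-1.7, 0.9], [0.1, 1.1], [1.9, 0.1], [1.7, -0.1], [1.8, 0.2], [0.4, -0.1], [-3.4, -0.6], [2.7, -0.2]]
x,z [1.59614483 1.05137098] yaw -0.16938646898936663 [1.98589826] rms 0.7651571007988618
[[0.5, 0.0], [-0.7, 1.0], [-0.1, -0.8], [1.2, -0.6], [0.6, 0.3], [-0.2, 0.1], [-0.1, 0.1], [-0.8, -0.2], [-2.0, -0.3], [1.5, 0.1]]
x,z [-2.04832539  0.49188773] yaw 0.27863124935019623 [] rms 2.2784467514090485
[[-4.1, -0.3], [1.1, 0.8], [-2.2, 0.8], [4.2, -0.3], [3.4, -1.7], [0.0, -0.1], [-2.9, 2.7]]
x,z [-1.70793249  0.84922296] yaw 0.2280648654588799 [1.39008122] rms 1.9345167458325536
[[-3.1, -0.3], [1.9, -0.5], [0.5, -0.7], [4.0, 0.1], [1.5, -1.1], [-1.7, -0.2], [-3.1, 2.5]]
```

Run:
```python
from h import *
o=manip.get_obs(); print(o['t'],o['tcp_pos'])
R=down(np.radians(-25.5)); p=np.array([531.7,16.4,92])-R@np.array([-.7,0,0])
print(move(o,p,R))
```

```text
12.9 [531.63532183  15.38436648  91.90196576]
(array([-0.0004, -0.0002, -0.0006]), array([0.0006, 0.0013, 0.0006]))
```

>>> arm_command(
  plan=[
    [[0.0007,0.005,-0.0013,0,0,0,0.05],[0.0007,0.012,-0.0013,0,0,0,0.05],[0.0007,0.02,-0.0013,0,0,0,0.05],[0.0007,0.028,-0.0013,0,0,0,0.05],[0.0007,0.035,-0.0013,0,0,0,0.05],[0.0007,0.041,-0.0013,0,0,0,0.05],[0.0007,0.045,-0.0013,0,0,0,0.05],[0.0007,0.047,-0.0013,0,0,0,0.05],[0.0007,0.047,-0.0013,0,0,0,0.05],[0.0007,0.047,-0.0013,0,0,0,0.05]],
  ],
)

```text
t: 13.73
tcp_pos: [531.3, 15.2, 64.3]
orientation: [[-0.43, 0.0, 0.903], [-0.903, 0.0, -0.43], [-0.0, -1.0, 0.0]]
wrist_force: [0.4, 0.0, -3.2]
opening: 0.125
```

Run:
```python
from h import *
o=manip.get_obs(); print(o['t'],o['tcp_pos'],o['opening'],o['wrist_force'],o['ft_torque'])
s=snap('wrist','w10.png');snap('scene','s10.png')
im=cv2.imread('pics/s10.png');cv2.imwrite('pics/s10c.png',cv2.resize(im[220:330,280:410],None,fx=5,fy=5,interpolation=cv2.INTER_CUBIC))
```

```text
13.7333 [531.32650547  15.20908487  64.33389804] 0.12450938270280235 [ 0.40197313  0.00391067 -3.16372099] [ 0.0555614   0.00977801 -0.00263466]
```

View pics/w10.png

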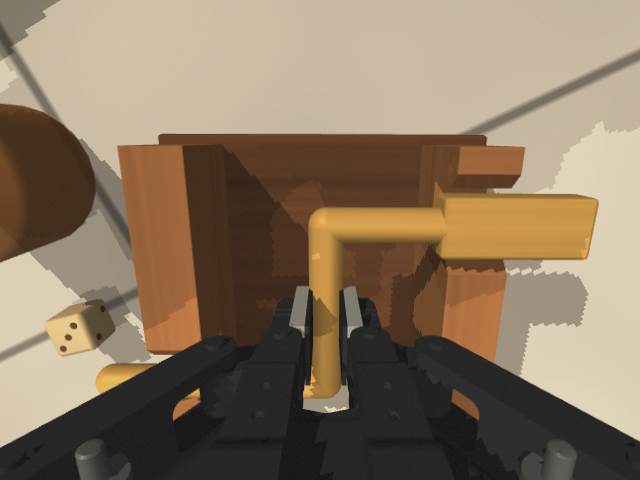

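View pics/s10c.png

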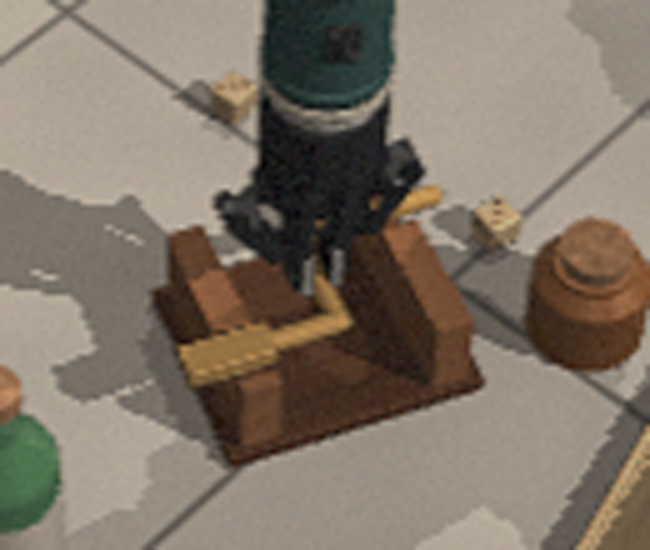

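Run:
```python
from h import *
im=cv2.imread('pics/w10.png');cv2.imwrite('pics/w10c.png',cv2.resize(im[120:300,400:620],None,fx=3.3,fy=3.3,interpolation=cv2.INTER_CUBIC))
cv2.imwrite('pics/w10d.png',cv2.resize(im[125:365,90:270],None,fx=2.5,fy=2.5,interpolation=cv2.INTER_CUBIC))
```

```text
(no output)
```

View pics/w10c.png

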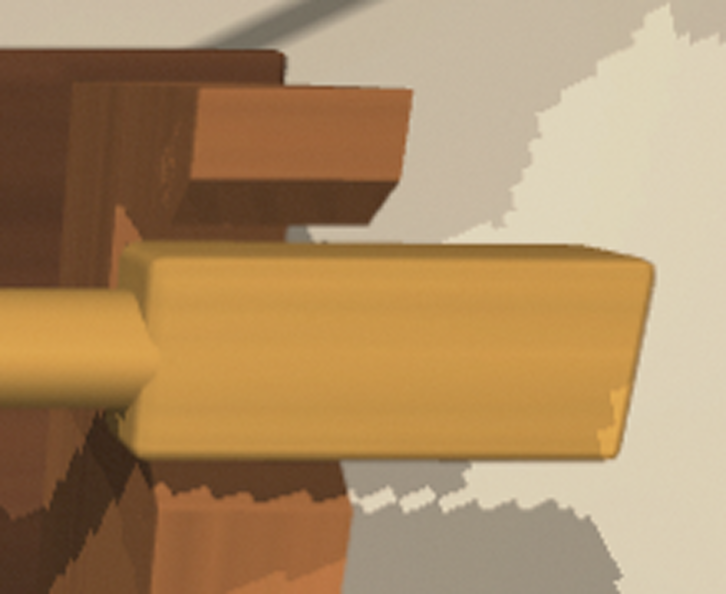

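View pics/w10d.png

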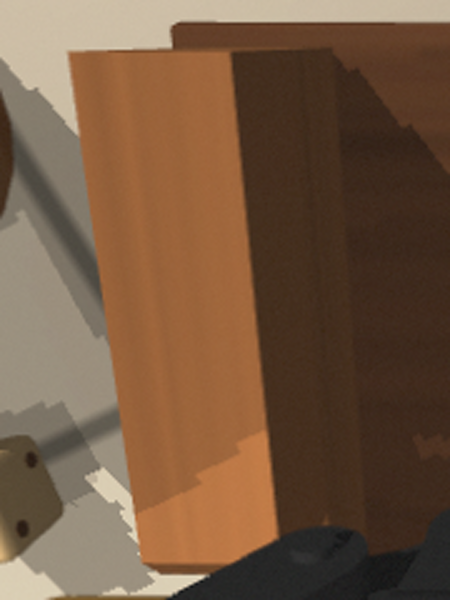

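Run:
```python
from h import *
from scipy.optimize import least_squares
o=manip.get_obs(); s=snap('wrist'); print(o['t'],o['tcp_pos'])
M=np.linalg.inv(np.array(s['tool_from_camera']))
c=dict(K=s['K'],k1=s['k1'],rvec=cv2.Rodrigues(M[:3,:3])[0].ravel(),tvec=M[:3,3])
B=np.array([[0,-1,0],[0,0,-1],[1,0,0.]])
def sc(L,k,off):
    P=np.array(L,float);P[:,:2]=P[:,:2]/k+off-.3;return P
J=np.vstack([sc([(198,88,51,65,68),(412,90,75,65,68),(403,180,75,55,68),(190,180,51,55,68),(284,50,85,70,12)],3.3,[400,120]),sc([(69,51,-75,65,68),(232,52,-51,65,68),(145,566,-75,-20,68),(174,23,-85,70,12)],2.5,[90,125])])
S=np.vstack([sc([(155,256,43,47,7),(655,260,100,47,7),(612,459,100,23,7),(138,459,43,23,7)],3.3,[400,120]),np.array([(326,225,0,35,0),(97,381,-100,-35,0)])])
def fit(P,y0,free):
    uv=P[:,:2];X=P[:,2:]
    def f(q):
        q6=np.array([q[0],y0+(q[3] if free==1 else 0),q[1],0,0,q[2]])
        if free==3: q6[3:5]=q[3:5]; q6[1]+=q[5]
        R=B@cv2.Rodrigues(q6[3:])[0]
        return (w2px(c,X@R.T+q6[:3])-uv).ravel()
    r=least_squares(f,[0,0,0]+[0]*free); print('x,z',r.x[:2],'yaw',np.degrees(r.x[2]),r.x[3:],'rms',np.sqrt(np.mean(r.fun**2)))
    R=B@cv2.Rodrigues(np.r_[r.x[3:5] if free==3 else [0,0],r.x[2]])[0]; t=np.array([r.x[0],0,r.x[1]])
    z=47 if P is J else 0
    print('  wide',(R@[63,35,z]+t).round(1),'thin',(R@[-63,-35,z]+t).round(1)); print(np.round(r.fun.reshape(-1,2),1).tolist())
for fr in (0,1): fit(J,o['tcp_pos'][2],fr)
for fr in (0,1,3): fit(S,-4,fr)
```

```text
13.8333 [531.51146564  15.21415894  64.58060169]
x,z [-1.22172575 -0.04928643] yaw -0.10340335788860652 [] rms 1.6750309699482018
  wide [-36.1 -47.   63. ] thin [ 33.7 -47.  -63.1]
[[1.4, 0.1], [1.9, -0.1], [0.8, 0.3], [1.2, -0.0], [3.8, -0.3], [-1.7, 0.9], [-1.5, 0.4], [-2.0, 0.6], [-4.2, 0.0]]
x,z [-1.19044527  0.02366196] yaw -0.12140638484441339 [1.53169745] rms 1.048524802284367
  wide [-36.1 -47.   63.1] thin [ 33.7 -47.  -63.1]
[[0.1, 0.2], [-0.0, -0.1], [-1.1, 0.1], [-0.0, -0.3], [2.7, -0.1], [0.9, 0.9], [0.3, 0.4], [-0.2, -1.4], [-2.7, 0.1]]
x,z [-1.89075738  1.0680599 ] yaw 0.0075268350401304735 [] rms 2.305248580883975
  wide [-36.9   0.   64.1] thin [ 33.1   0.  -61.9]
[[-2.3, -0.6], [4.1, -1.5], [4.4, 1.7], [-2.7, 1.8], [-2.2, 0.1], [-1.4, 0.2]]
x,z [-1.5340509   1.58102507] yaw -0.05881089111556394 [1.77784807] rms 1.7060329686056324
  wide [-36.5   0.   64.6] thin [ 33.4   0.  -61.5]
[[-2.4, -0.2], [1.8, -0.9], [2.3, 1.4], [-2.8, 1.4], [-0.7, -0.1], [2.1, -1.8]]
x,z [-1.78063796  2.12606248] yaw -0.31420510766523585 [0.02273911 0.03002543 1.80817538] rms 0.611831931279096
  wide [-36.4   1.1  65.3] thin [ 32.9  -1.1 -61. ]
[[0.0, -0.0], [0.3, -0.8], [-0.2, 0.2], [-1.2, 0.9], [1.1, -0.2], [-0.1, -0.0]]
```

>>> arm_command(
  plan=[
    [[0.0006,0.003,-0.001,0,0,0,0.05],[0.0006,0.006,-0.001,0,0,0,0.05],[0.0006,0.009,-0.001,0,0,0,0.05],[0.0006,0.012,-0.001,0,0,0,0.05],[0.0006,0.015,-0.001,0,0,0,0.05],[0.0006,0.018,-0.001,0,0,0,0.05],[0.0006,0.02,-0.001,0,0,0,0.05],[0.0006,0.021,-0.001,0,0,0,0.05],[0.0006,0.022,-0.001,0,0,0,0.05],[0.0006,0.022,-0.001,0,0,0,0.05]],
  ],
)

```text
t: 14.72
tcp_pos: [531.7, 15.7, 51.8]
orientation: [[-0.431, 0.002, 0.902], [-0.902, 0.001, -0.431], [-0.002, -1.0, 0.001]]
wrist_force: [2.7, 4.9, 0.8]
opening: 0.126
```

>>> arm_command(
  plan=[
    [[0,0.002,0,0,0,0,0.05],[0,0.004,0,0,0,0,0.05],[0,0.006,0,0,0,0,0.05],[0,0.008,0,0,0,0,0.05],[0,0.01,0,0,0,0,0.05],[0,0.011,0,0,0,0,0.05],[0,0.012,0,0,0,0,0.05],[0,0.013,0,0,0,0,0.05],[0,0.014,0,0,0,0,0.05],[0,0.014,0,0,0,0,0.05]],
  ],
)

```text
t: 15.55
tcp_pos: [531.0, 15.4, 42.8]
orientation: [[-0.43, 0.001, 0.903], [-0.903, 0.001, -0.43], [-0.001, -1.0, 0.0]]
wrist_force: [3.0, 5.1, -1.1]
opening: 0.119
```

>>> arm_command(
  plan=[
    [[0,0.001,0,0,0,0,0.05],[0,0.002,0,0,0,0,0.05],[0,0.003,0,0,0,0,0.05],[0,0.004,0,0,0,0,0.05],[0,0.005,0,0,0,0,0.05],[0,0.005,0,0,0,0,0.05],[0,0.005,0,0,0,0,0.05],[0,0.005,0,0,0,0,0.05],[0,0.005,0,0,0,0,0.05],[0,0.005,0,0,0,0,0.05]],
  ],
)

```text
t: 16.38
tcp_pos: [531.0, 15.4, 42.6]
orientation: [[-0.43, 0.0, 0.903], [-0.903, 0.0, -0.43], [-0.001, -1.0, 0.0]]
wrist_force: [-5.5, 4.1, 19.0]
opening: 0.122
```

Run:
```python
from h import *
o=manip.get_obs(); print(o['t'],o['tcp_pos'],o['opening'],o['wrist_force'],o['ft_torque'])
s=snap('wrist','w11.png');snap('scene','s11.png')
im=cv2.imread('pics/s11.png');cv2.imwrite('pics/s11c.png',cv2.resize(im[220:330,280:410],None,fx=5,fy=5,interpolation=cv2.INTER_CUBIC))
```

```text
16.3833 [531.00119989  15.4232439   42.64466326] 0.1224623527008423 [-5.54113112  4.10641334 19.00207323] [ 0.87005207  1.12056    -0.28563864]
```

View pics/w11.png

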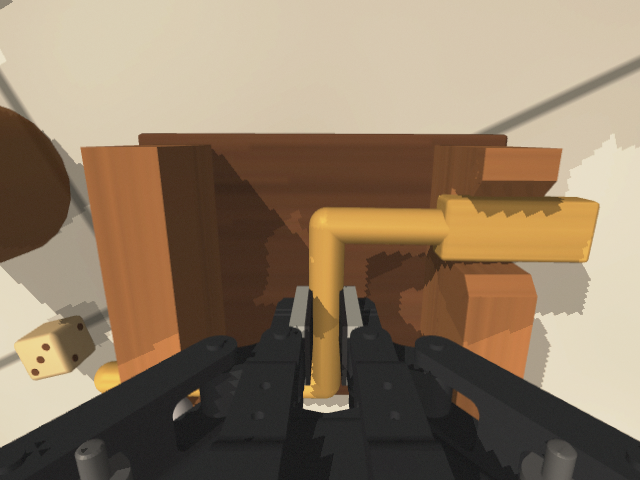

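View pics/s11c.png

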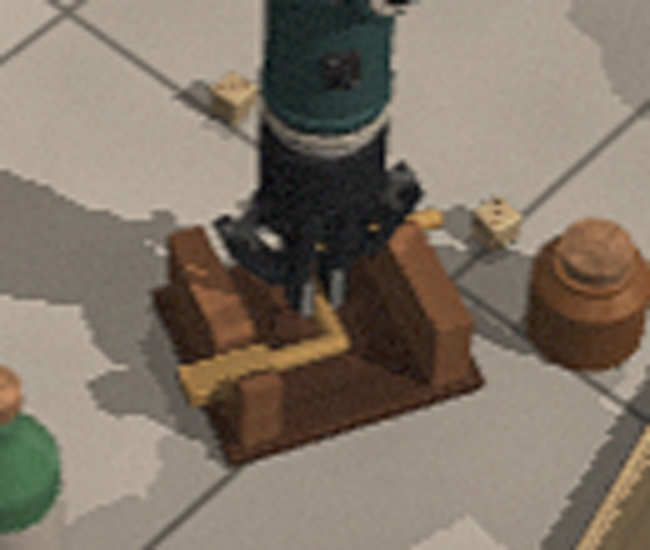

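Force jumped to 22 N at about the floor height, and the stay still sits level in the grip, so it seems to be home. I'll release with a small opening, lift and check.

>>> arm_command(
  plan=[
    [[0,0.001,0,0,0,0,0.05],[0,0.001,0,0,0,0,0.35],[0,0.001,0,0,0,0,0.4],[0,0.001,0,0,0,0,0.4],[0,-0.01,0,0,0,0,0.4],[0,-0.04,0,0,0,0,0.4],[0,-0.09,0,0,0,0,0.4],[0,-0.15,0,0,0,0,0.4],[0,-0.2,0,0,0,0,0.4],[0,-0.25,0,0,0,0,0.4]],
  ],
)

```text
t: 17.32
tcp_pos: [530.1, 14.7, 191.2]
orientation: [[-0.43, -0.001, 0.903], [-0.903, -0.001, -0.43], [0.001, -1.0, -0.0]]
wrist_force: [0.2, 0.2, 1.0]
opening: 0.399
```

Run:
```python
from h import *
o=manip.get_obs(); print(o['t'],o['tcp_pos'],o['opening'],o['wrist_force'])
s=snap('wrist','w12.png');snap('scene','s12.png')
im=cv2.imread('pics/s12.png');cv2.imwrite('pics/s12c.png',cv2.resize(im[230:330,290:410],None,fx=5,fy=5,interpolation=cv2.INTER_CUBIC))
```

```text
17.3167 [530.09779277  14.67985628 191.24221606] 0.3985012948563371 [0.16207598 0.24264817 1.03020051]
```

View pics/w12.png

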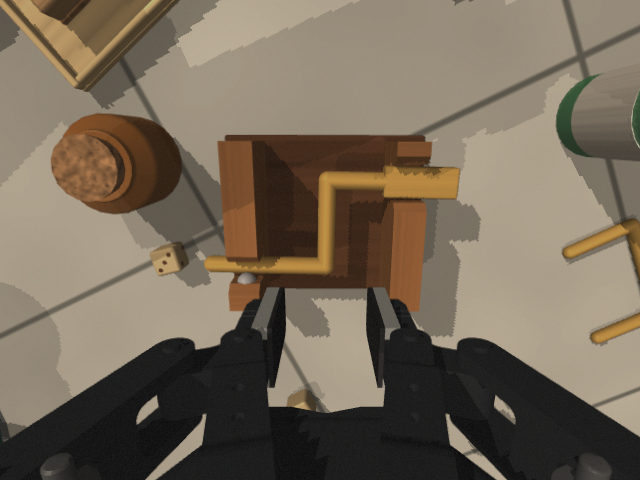

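View pics/s12c.png

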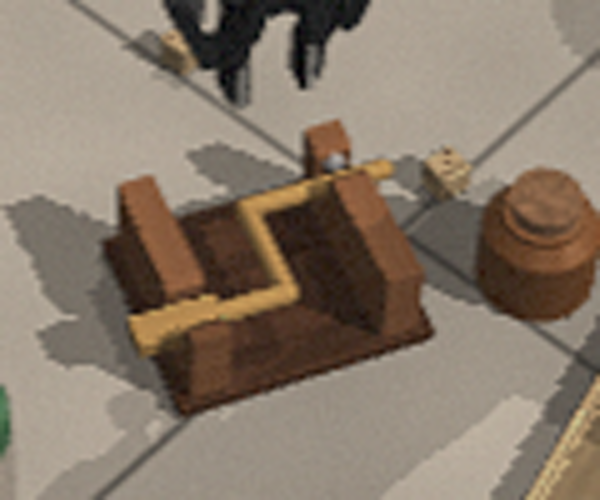

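The ball shows above the thin leg at (246,280) and the paddle sits in the wide notch at (420,182). I'll zoom in and fit the seated pose.

Run:
```python
from h import *
im=cv2.imread('pics/w12.png');cv2.imwrite('pics/w12c.png',cv2.resize(im[120:320,195:475],None,fx=2.8,fy=2.8,interpolation=cv2.INTER_CUBIC))
```

```text
(no output)
```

View pics/w12c.png

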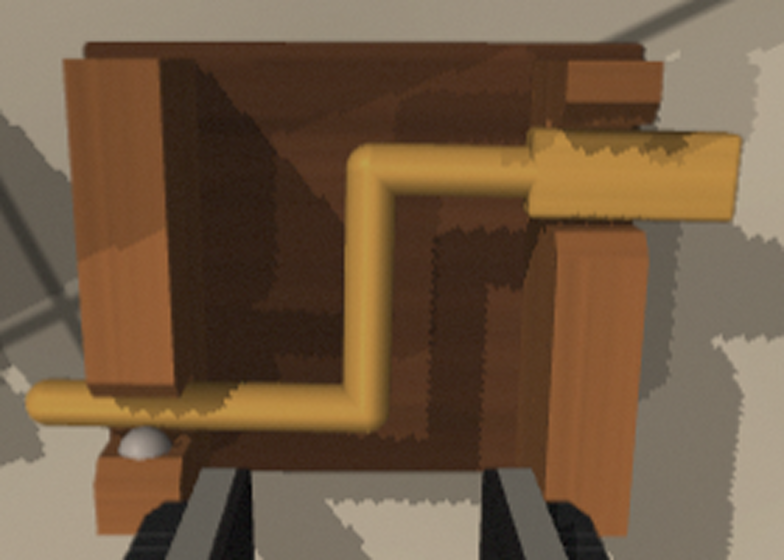

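Run:
```python
from h import *
from scipy.optimize import least_squares
o=manip.get_obs(); s=snap('wrist'); print(o['t'],o['tcp_pos'])
M=np.linalg.inv(np.array(s['tool_from_camera']))
c=dict(K=s['K'],k1=s['k1'],rvec=cv2.Rodrigues(M[:3,:3])[0].ravel(),tvec=M[:3,3])
B=np.array([[0,-1,0],[0,0,-1],[1,0,0.]])
def sc(L):
    P=np.array(L,float);P[:,:2]=P[:,:2]/2.8+[195,120]-.3;return P
J=sc([(64,59,-75,65,68),(158,59,-51,65,68),(85,387,-75,-20,68),(568,61,51,65,68),(663,62,75,65,68),(658,103,75,55,68),(98,534,-75,-65,68),(627,534,75,-65,68),(546,534,51,-65,68),(85,43,-85,70,12),(643,45,85,70,12)])
S=sc([(531,140,43,47,7),(741,137,100,47,7),(735,220,100,23,7),(528,216,43,23,7),(370,168,0,35,0),(366,408,0,-35,0),(28,402,-100,-35,0)])
def fit(P,y0,w):
    uv=P[:,:2];X=P[:,2:]
    def f(q):
        R=B@cv2.Rodrigues(q[3:])[0]
        return np.r_[(w2px(c,X@R.T+q[:3])-uv).ravel(),q[3]/w,q[4]/w]
    r=least_squares(f,[0,y0,0,0,0,0]); print(r.x[:3],np.degrees(r.x[3:]),'rms',np.sqrt(np.mean(r.fun[:-2]**2)));print(np.round(r.fun[:-2].reshape(-1,2),1).tolist())
    return r.x[:3],B@cv2.Rodrigues(r.x[3:])[0]
tj,Rj=fit(J,o['tcp_pos'][2],.01); ts,Rs=fit(S,140,.05)
for p in ([63,35,0],[-63,-35,0],[0,0,0]): print((Rj.T@(Rs@p+ts-tj)).round(1))
```

```text
17.4167 [534.51018594  14.63278244 196.28586963]
[ -2.00009615 193.49674887   0.67775179] [-0.24903812  0.1515964  -0.08579635] rms 0.5785569001581858
[[0.0, 0.4], [0.6, 0.4], [0.9, -1.1], [-0.4, -0.1], [-0.2, -0.3], [0.5, -0.3], [0.2, 0.4], [-0.0, 0.5], [-1.2, 0.5], [-1.1, 0.0], [0.6, -0.4]]
[ -2.66618486 147.60075561   2.33750239] [ 0.64627197  0.49042409 -1.05525528] rms 1.0723870074842237
[[0.4, -3.1], [0.5, -0.5], [-1.1, 1.3], [-0.5, 1.4], [0.4, 0.8], [0.1, -0.1], [0.2, 0.2]]
[65.1 34.4 46.1]
[-62.  -33.5  45.7]
[ 1.5  0.5 45.9]
```

Run:
```python
from h import *
o=manip.get_obs(); print(o['t'],o['wrist_force'],o['joint_vel'].round(3))
snap('top','t13.png')
for n in ['sander_mid','tray','jar','scraper','bail','spirit','tin','die1']:
    for r in manip.recognise('top',n)[:2]: print(n,np.round(r['at']),round(r['confidence'],2))
```

```text
17.4667 [-0.30956704  0.07594839  0.03585328] [ 0.002  0.039  0.067  0.002 -0.012 -0.001]
sander_mid [482. 279.  38.] 0.78
sander_mid [513. -12.  15.] 0.43
tray [491. 295.   4.] 0.92
scraper [741. 210.   5.] 0.84
bail [ 773. -162.    8.] 0.75
bail [322. 364.  71.] 0.57
spirit [763. -11. 120.] 0.79
spirit [ 423. -153.   23.] 0.24
tin [323. 364.  71.] 0.72
tin [493. 299.   8.] 0.7
die1 [499.  -0.  52.] 0.6
die1 [ 420. -155.   24.] 0.56
```

View pics/t13.png

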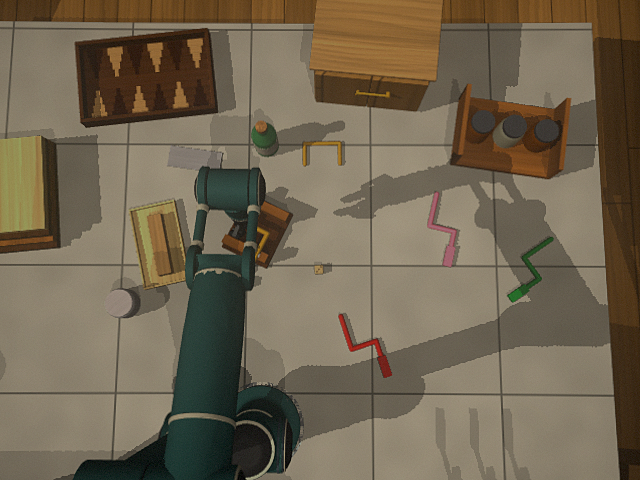

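The top view shows the bar in the tray at (163,243) and the stay in the jig at (258,238). The bystanders I can see haven't moved; the arm hides the jar and one die here, but both stood in place in the last wrist view. Handing in.

```bash
python3 -c "
from bench import manip
print(manip.hand_in())"
```

```text
the job is handed in; nothing more can be done
None
```

I moved the sanding bar into the plywood tray, then pressed the brass Z-stay into the jig until it went past the ball, and handed the job in at about 17.5 s of the 67 s allowed. There was no verdict from the hand-in.

- **Stay:** I opened the fingers and lifted clear. A fit to the wrist picture then put the wide end at (65, 34, 46) mm and the thin end at (-62, -34, 46) mm in jig axes, against targets of (63, 35, 47) and (-63, -35, 47). The ball shows above the thin leg. The force jumped to about 22 N at floor height, which fits both ends resting on the floors.
- **Sanding bar:** the top and wrist pictures show it flat and near the middle of the tray.
- **Bystanders:** the ones the last top view shows are where they started. The arm hid the jar and one die there, but they looked in place in the wrist view just before. I felt no contact with any of them.
- **Disagreements:** The wrist camera's height fits were off by about 2 to 3 mm, and the stay looked tilted by 1 to 2° in the grip, but the seated fit came out level. The network's height for the bar (38 mm) was about 4 mm above its expected top at 34 mm, which is within its stated error.

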